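# Seat the three-finned heat sink in the comb rack

### The arm

A 6-joint arm with a two-finger parallel gripper is mounted at the origin on the work surface. World frame = base frame: x ahead of the robot, y to its left, z up, the work surface at z = 0. Lengths are in m, angles in rad, forces in N, time in s.
With the tool pointing down it reaches from about 0.375 to 0.9 m from the base axis. Payload 3.1 kg.
Tool frame: the origin (TCP) lies at the very end of the fingers, on their centre line; the grasp point (between the pads) lies 19 mm behind it (robot.grip_depth is the distance from the TCP to the grasp point, in m); z points along the fingers, y is the direction in which the jaws open and shut (so a half turn about z gives the same grasp; the last joint's range is limited). The gripper opens to 87 mm and grips with 3 to 60 N. Pads are 19 mm wide; open, the fingers measure 117 mm over their backs; the gripper's body (75 mm by 190 mm) begins 51 mm behind the grasp point.
Start: joints at [-1.423, 0.527, 1.433, -0, 1.181, -0.178], TCP at [0.2, -0.592, 0.223] pointing down, gripper open.
Joint ranges: [-3.08, 3.08], [-0.75, 2.2], [0.22, 2.44], [-1.43, 4.57], [0, 2.65], [-2.85, 2.85]. Speed limits (rad/s): [2.79, 2.79, 3.14, 3.14, 3.14, 3.14].

### API

Orientations are given as a unit quaternion [x, y, z, w].
In Python, from rig import robot gives the robot as it stands.
- The arm moves only by the tool drive_tool, never from a script. Its argument "series" is a list of rows, each a list of 7 numbers: the shift along the tool's x, y, z in m, then the turn, a rotation vector about the tool's x, y, z in degrees, then the opening, from 0 (shut) to 1 (fully open). A call has 1 to 5 rows; each row shifts and turns the commanded pose from where the row before left it, along the tool's axes as they then stand; what a row does not reach is not made up. A row lasts 1/8 s, in which the tool goes at most 62.5 mm and 10.7 degrees, less where a joint would pass 70% of its speed; a pose out of reach is approached as far as the arm can. A call is refused whole if a number of a shift passes 0.0625 or a number of a turn 10.7, either way. A call with a gripper value outside its range is refused whole. The fingers move at their own pace and stop on an object; "squeeze" is the grip in N (left out, the last holds). Time passes only in rows, so rows that do not move let the fingers close. It gives the time, the measured TCP pose, the force and the opening at its end, in the units of the state.
- robot.get_obs(): the state, without advancing time (a new reading comes with each control period).
- robot.camera(name): name is "scene" or "top" or "wrist"; returns (picture, depth): 400x640x3 uint8, blue, green, red; 400x640 float32, m along the optical axis (not along the pixel's ray), 0 where there is no reading.
- robot.camera_model(name): a dict with "fx", "fy", "cx", "cy" (pixels), "R" (3x3) and "t" (3): a world point X has camera coordinates R X + t. Camera axes: x right, y down, z forward; pixel columns grow to the right and rows downward; lengths in m; the calibration is good to about 2 mm. A picture is of the moment at which its call begins: read the wrist's pose just before it. camera_model takes no time and is no camera call; for the wrist camera it gives the pose at the moment of the call.
- robot.hand_in(): hands the job in, once; it reports no verdict.
The state is a dict: "time": time; "q": joint angles; "joint_velocities": joint speeds; "joint_torque": joint torques, N m; "position": TCP position; "tool_rot": TCP orientation; "ft_force": force on the tool from outside, world axes, zero at the start; "moment": the same for the moment, N m; "grip_width": finger opening in m.
Only numpy, scipy, OpenCV 4.12 (cv2) and the standard library are available. Lean on these libraries where they do the work, as an engineer would, in place of code of your own. Each camera call takes 0.05 s, during which the arm holds its last target. There are 200 camera calls.

### The job

Pick up the bare aluminium heat sink with the three widely spaced fins and set it, fins down, into the orange comb rack so that its three fins slide into the three gaps between the rack's four fins. It should sit fully home on the rack's floor, centred along the length of the rack's fins to within 15 mm, and be let go; lower it in rather than dropping it. Leave the black heat sink and the wooden tool block as they are.

Things in the scene. Friction and masses are not known exactly. Their poses are not given: they have to be found in the camera images.
- wide_sink_tongue (a point): Loose bare aluminium heat sink (0.36 kg) standing on its fin tips: middle of its grip tongue, 64 mm above the tips. 3 fins along x, 80 long, 6 thick, 34 high, at y -28, 0, 28; plate 80 (x) x 62 (y), top 22 below this point; upright tongue 50 (x) x 20 (y), 44 high, top 22 above this point; grip it across y. z up; half a turn about z is the same.
- rack_floor (a point): Orange comb rack, fixed: middle of its floor's upper face, 12 mm above the table. Base 110 (x) x 130 (y). 4 upright fins along x, 90 long, 6 thick, rising 30 above this point, at y -42, -14, 14, 42; gaps 22 wide at y -28, 0, 28. Home: sink's fin tips on this floor, its tongue point 64 above this one. z up; half a turn is the same.
- fine_sink_tongue (a point): Bystander, leave alone: loose black heat sink, outside size and tongue as the aluminium one (80 x 62 x 86 mm, this point in its tongue's middle 64 mm above its fin tips), but with six thin, close fins; it does not fit the rack.
- tool_block: Bystander, leave alone: loose wooden block 55 (x) x 170 (y) x 40 mm with a row of four tool holders along y, up to 106 mm above the table. Origin at the centre of its underside, z up.
Not all that is in view belongs to the job. What is meant by the part that bears wide_sink_tongue is not yellow, and is the smaller of those in its own colour. Of the things shaped like the part that bears rack_floor, the orange one is meant.

How it is judged:
By the outcome, as a careful person would: the job done as asked, in the order asked, and still so for the second after the job is handed in, with the robot touching nothing.
It also fails if it takes over 42 s, if anything falls off the work surface, if the arm or the gripper's body presses on something with over 40 N, if the wrist force passes 120 N, or if a joint passes its speed limit or range.

## Working session

There is one attempt and no reset: what is moved stays moved. The work goes in short steps, Python scripts to look and compute and a tool call to move; the robot and the scene stay as the last step left them, time stands still between calls to the robot, and variables do not carry over. Pictures are saved under pics/ and viewed, about 8 in all and at most 12, crops included, and the job is handed in when it is done.

Besides the shell and the picture viewer there is one more tool, called after "Call:" as name(argument=value, ...) on one line, values as JSON. drive_tool: Moves the arm, as the interface text tells. Its arguments: {"type":"object","properties":{"series":{"type":"array"},"squeeze":{"type":"number"}},"required":["series"]}

```bash
mkdir -p pics
cat > h.py <<'E'
import numpy as np, cv2
from rig import robot
def grab(name,tag):
    m=robot.camera_model(name); p,d=robot.camera(name)
    cv2.imwrite(f'pics/{tag}.png',p); np.savez(f'pics/{tag}.npz',d=d,p=p,**{k:np.array(v) for k,v in m.items()})
def world(tag):
    z=np.load(f'pics/{tag}.npz'); d=z['d']; v,u=np.mgrid[:400,:640]
    c=np.stack([(u-z['cx'])/z['fx']*d,(v-z['cy'])/z['fy']*d,d],-1)
    w=(c-z['t'])@z['R']; w[d==0]=np.nan
    return w,z['p']
E
python3 - <<'E'
from h import *
grab('top','top1'); grab('scene','sc1')
o=robot.get_obs(); print(o)
E
```

```text
{'time': 0.1, 'q': array([-1.42351732e+00,  5.28373219e-01,  1.43376819e+00,  2.85354874e-05,
        1.18140749e+00, -1.78491436e-01]), 'joint_velocities': array([-0.00014779, -0.00099877, -0.00247878,  0.00144803, -0.00167349,
        0.00091665]), 'joint_torque': array([ 5.24294660e-05, -4.40985525e+01, -1.77150464e+01,  6.35485305e-02,
        5.34067419e-02, -4.85454143e-05]), 'position': array([ 0.19996703, -0.59145363,  0.22167138]), 'tool_rot': array([ 9.86763915e-01,  1.62160473e-01,  2.84569716e-05, -9.77799638e-04]), 'ft_force': array([-0.26006112,  0.98002293, -0.14310293]), 'moment': array([0.01539345, 0.00276508, 0.01300578]), 'grip_width': 0.08720741197458905}
```

View pics/top1.png

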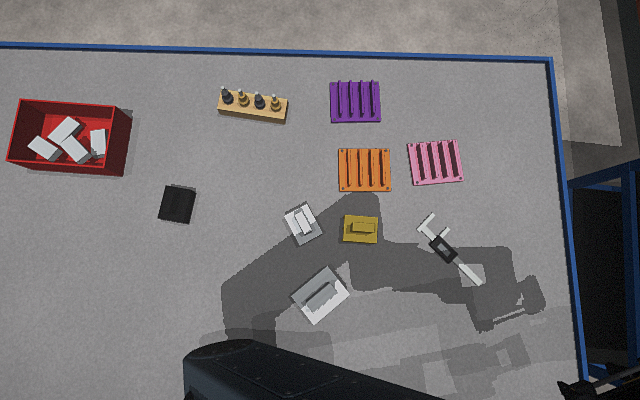

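View pics/sc1.png

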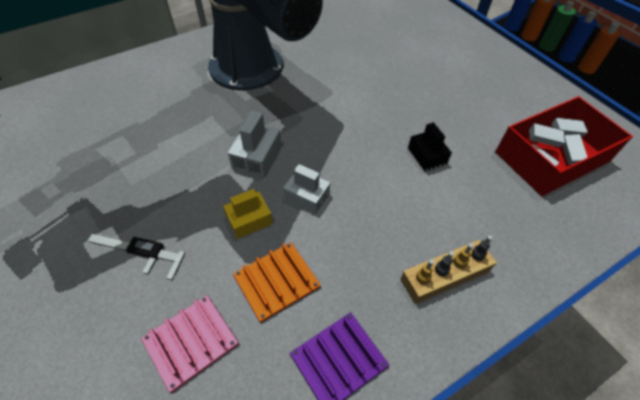

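Top view: the smaller grey sink is at about (302,223), with the larger grey one at (320,295) and a yellow one at (361,229). The orange rack is at (364,170), the black sink at (177,204) and the tool block at (253,105). Next I'll measure the sink's and the rack's poses.

Run:
```python
from h import *
w,p=world('top1')
def rep(n,m):
    q=w[m]; q=q[~np.isnan(q).any(1)]
    (c,s,a)=cv2.minAreaRect((q[:,:2]*1000).astype(np.float32)); print(n,len(q),c,s,a,'z',np.percentile(q[:,2],[5,50,95]),)
v,u=np.mgrid[:400,:640]
def box(a,b,c,d): return (u>a)&(u<c)&(v>b)&(v<d)
B=box(275,195,330,252)
for lo,hi in((.07,.10),(.03,.055),(.03,.1)): rep(f'sink{lo}-{hi}',B&(w[...,2]>lo)&(w[...,2]<hi))
hsv=cv2.cvtColor(p,cv2.COLOR_BGR2HSV)
O=box(325,140,400,200)&(hsv[...,1]>150)&(hsv[...,0]<20)
for lo,hi in((.003,.02),(.032,.05),(.003,.05)): rep(f'rack{lo}',O&(w[...,2]>lo)&(w[...,2]<hi))
m=O&(w[...,2]>.032)&(w[...,2]<.05)
n,l,st,ce=cv2.connectedComponentsWithStats(m.astype(np.uint8))
for i in range(1,n):
    if st[i,4]>10: rep(i,l==i)
rep('big',box(285,260,355,330)&(w[...,2]>.03)); rep('yellow',box(338,205,385,250)&(w[...,2]>.03))
c=p[130:260,260:480]; cv2.imwrite('pics/c1.png',cv2.resize(c,None,fx=3.6,fy=3.6,interpolation=cv2.INTER_CUBIC))
```

```text
sink0.07-0.1 205 (484.5113525390625, -84.36761474609375) (49.592247009277344, 19.8438720703125) 28.853246688842773 z [0.08315647 0.08720782 0.08943666]
sink0.03-0.055 680 (484.51934814453125, -84.32637023925781) (79.75907135009766, 61.864288330078125) 29.171480178833008 z [0.04042202 0.04297548 0.04549735]
sink0.03-0.1 891 (484.51934814453125, -84.32637023925781) (79.75907135009766, 61.864288330078125) 29.171480178833008 z [0.04064573 0.04360741 0.08817618]
rack0.003 1492 (627.9278564453125, -235.74533081054688) (107.43451690673828, 129.9719696044922) 1.0990965366363525 z [0.01028682 0.01286838 0.01540977]
rack0.032 389 (627.8782348632812, -236.05958557128906) (89.40623474121094, 90.2774887084961) 0.9302552938461304 z [0.03587787 0.04252902 0.04520503]
rack0.003 1898 (627.9278564453125, -235.74533081054688) (107.43451690673828, 129.9719696044922) 1.0990965366363525 z [0.01046202 0.01340626 0.04362027]
1 93 (626.6141357421875, -194.0556640625) (5.746653079986572, 88.23042297363281) 89.96283721923828 z [0.03921734 0.04252902 0.04542403]
2 97 (627.672119140625, -221.70938110351562) (89.31898498535156, 6.240508556365967) 1.4444619417190552 z [0.03882573 0.0425626  0.04501764]
3 99 (627.8284912109375, -249.77960205078125) (88.46925354003906, 5.707742214202881) 1.1352814435958862 z [0.03590305 0.04265667 0.04483269]
4 100 (628.5520629882812, -277.73236083984375) (89.40287780761719, 6.7179036140441895) 0.6315035223960876 z [0.03534238 0.0422715  0.04526573]
big 1812 (324.67584228515625, -126.19081115722656) (82.69496154785156, 106.49519348144531) 39.491424560546875 z [0.05470048 0.05745475 0.11637213]
yellow 897 (476.14410400390625, -219.73086547851562) (80.09645080566406, 62.15796661376953) 86.02021789550781 z [0.04067111 0.04375358 0.08797593]
```

View pics/c1.png

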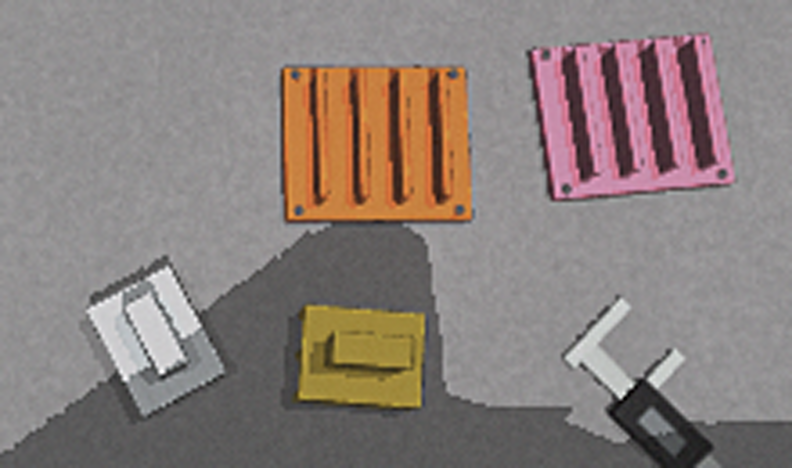

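The sink is at (0.4845, -0.084) with yaw about 29°. The rack is at (0.628, -0.236) with yaw about 1.1° and its fins along x. I'll move above the sink.

Call:
drive_tool(series=[[0.03,-0.027,0,0,0,0,1],[0.043,-0.039,0,0,0,0,1],[0.043,-0.039,0,0,0,0,1],[0.043,-0.039,0,0,0,0,1],[0.043,-0.039,0,0,0,0,1]])

```text
time: 0.72
position: [0.3334, -0.3522, 0.2223]
tool_rot: [0.987, 0.162, 0.0, -0.0]
ft_force: [1.6, -0.3, -0.9]
grip_width: 0.0873
```

Call:
drive_tool(series=[[0.043,-0.039,0,0,0,0,1],[0.043,-0.039,0,0,0,0,1],[0.043,-0.039,0,0,0,0,1],[0.043,-0.039,0,0,0,0,1],[0.035,-0.03,0,0,0,-5,1]])

```text
time: 1.35
position: [0.4699, -0.1094, 0.2224]
tool_rot: [0.978, 0.207, -0.0, -0.0]
ft_force: [0.2, -0.8, -0.2]
grip_width: 0.0875
```

Call:
drive_tool(series=[[0,0,0,0,0,-5.5,1],[0,0,0,0,0,0,1]])

```text
time: 1.6
position: [0.4694, -0.1108, 0.2223]
tool_rot: [0.968, 0.252, -0.0, -0.0]
ft_force: [-0.8, -0.1, -0.8]
grip_width: 0.0871
```

```bash
cat >> h.py <<'E'
from scipy.spatial.transform import Rotation as Ro
def off(target,yaw):
    "shift in tool axes to world target and tool-z turn (deg) to world yaw of tool x"
    o=robot.get_obs(); R=Ro.from_quat(o['tool_rot']).as_matrix()
    y=np.degrees(np.arctan2(R[1,0],R[0,0]))
    print('pos',o['position'].round(4),'tool-x yaw',y.round(2),'tilt',R[:,2].round(4),'shift',(R.T@(np.array(target)-o['position'])).round(4),'turn',round(-(yaw-y),2),'w',o['grip_width'].round(4),'t',o['time'])
E
python3 - <<'E'
from h import *
grab('wrist','w1'); w,p=world('w1')
for lo,hi in((.07,.10),(.03,.055)):
    m=(w[...,2]>lo)&(w[...,2]<hi)
    n,l,st,ce=cv2.connectedComponentsWithStats(m.astype(np.uint8))
    for i in range(1,n):
        if st[i,4]>500:
            q=w[l==i]; print(lo,st[i],cv2.minAreaRect((q[:,:2]*1000).astype(np.float32)),np.median(q[:,2]))
off([.4845,-.0843,.048],29.0)
E
```

```text
0.07 [ 288  132   24   59 1348] ((483.60076904296875, -84.08045959472656), (50.357566833496094, 20.09951400756836), 29.098478317260742) 0.0867361284991558
0.07 [393 215  58  40 732] ((475.51483154296875, -219.06936645507812), (50.44995880126953, 19.90576171875), 86.31241607666016) 0.08650697129340221
0.07 [ 221  298   75   28 1182] ((335.1243896484375, -121.98731231689453), (23.641929626464844, 70.02244567871094), 19.490262985229492) 0.08565365276145287
0.03 [ 444   34   63   90 1009] ((626.4942626953125, -193.414306640625), (90.06021118164062, 6.92738151550293), 0.9068402647972107) 0.041858158388852436
0.03 [ 468   50   63   88 1069] ((626.802490234375, -221.3844757080078), (89.29273223876953, 6.729253768920898), 1.196470856666565) 0.04167389532392484
0.03 [ 490   65   66   86 1136] ((627.3374633789062, -249.09930419921875), (89.4065170288086, 6.954019546508789), 1.251252293586731) 0.04137531555956145
0.03 [ 512   80   67   84 1204] ((628.1760864257812, -277.0732421875), (89.82599639892578, 7.4537200927734375), 1.306357502937317) 0.04087028394868441
0.03 [ 270  115   64   80 3578] (
[... 283 characters left out ...]
  97   75 2789] ((475.1468200683594, -219.2308807373047), (80.45440673828125, 62.268043518066406), 86.12784576416016) 0.04301253234766481Traceback (most recent call last):
  File "<stdin>", line 9, in <module>
  File "h.py", line 16, in off
    print('pos',o['position'].round(4),'tool-x yaw',y.round(2),'tilt',R[:,2].round(4),'shift',(R.T@(np.array(target)-o['position'])).round(4),'turn',round(-(yaw-y),2),'w',o['grip_width'].round(4),'t',o['time'])
                                                                                                                                                                           ^^^^^^^^^^^^^^^^^^^^^
AttributeError: 'float' object has no attribute 'round'
```

View pics/w1.png

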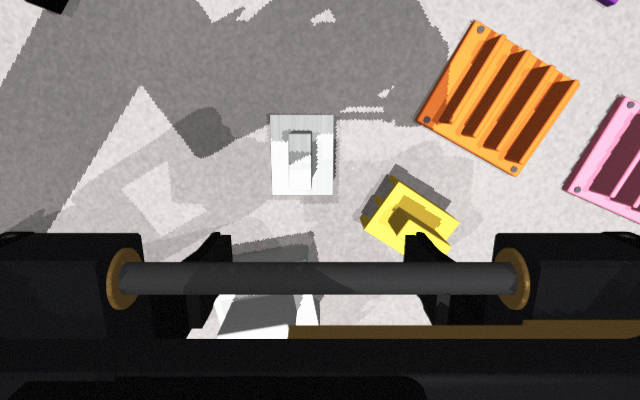

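The wrist view shows the sink at (302,155), in line with the jaws, and the yellow one at (410,220). It agrees with the top view, so I'll centre and go down.

Call:
drive_tool(series=[[0.0257,-0.0161,0.02,0,0,0,1],[0,0,0.05,0,0,0,1],[0,0,0,0,0,0,1]])

```text
time: 2.02
position: [0.481, -0.0844, 0.1499]
tool_rot: [0.968, 0.251, -0.004, -0.003]
ft_force: [-0.5, -0.8, 0.7]
grip_width: 0.0868
```

```bash
sed -i "s/o\['grip_width'\].round(4)/round(o['grip_width'],4)/" h.py; python3 -c "
from h import *
off([.484,-.0842,.048],29.1)"
```

```text
pos [ 0.481  -0.0844  0.1499] tool-x yaw 29.05 tilt [-0.0083  0.0034 -1.    ] shift [0.0033 0.0019 0.1019] turn -0.05 w 0.0868 t 2.025
```

Call:
drive_tool(series=[[0,0,0.04,0,0,0,1],[0,0,0.03,0,0,0,1],[0,0,0,0,0,0,1]])

```text
time: 2.4
position: [0.4834, -0.0856, 0.0824]
tool_rot: [0.968, 0.251, -0.001, -0.001]
ft_force: [-0.8, 0.5, 0.4]
grip_width: 0.0871
```

```bash
python3 -c "
from h import *
off([.484,-.0842,.048],29.1)"
```

```text
pos [ 0.4834 -0.0856  0.0824] tool-x yaw 29.04 tilt [-0.0024  0.001  -1.    ] shift [ 0.0013 -0.0008  0.0344] turn -0.06 w 0.0871 t 2.4
```

Positioning is within about 1 mm. I'll finish the descent and then close.

Call:
drive_tool(series=[[0.001,-0.0008,0.02,0,0,0,1],[0,0,0.014,0,0,0,1],[0,0,0,0,0,0,1],[0,0,0,0,0,0,1]])

```text
time: 2.9
position: [0.4851, -0.0841, 0.0494]
tool_rot: [0.968, 0.252, 0.001, 0.0]
ft_force: [-0.7, -0.2, -0.4]
grip_width: 0.0868
```

Call:
drive_tool(series=[[0,0,0,0,0,0,0.1],[0,0,0,0,0,0,0.1],[0,0,0,0,0,0,0.1],[0,0,0,0,0,0,0.1],[0,0,0,0,0,0,0.1]], squeeze=30)

```text
time: 3.52
position: [0.4845, -0.0838, 0.0485]
tool_rot: [0.968, 0.252, -0.0, -0.0]
ft_force: [-0.0, 0.3, -0.1]
grip_width: 0.0448
```

Call:
drive_tool(series=[[0,0,0,0,0,0,0.1],[0,0,0,0,0,0,0.1],[0,0,0,0,0,0,0.1],[0,0,0,0,0,0,0.1]])

```text
time: 4.03
position: [0.4846, -0.0839, 0.0485]
tool_rot: [0.968, 0.252, 0.0, 0.0]
ft_force: [0.4, -0.8, 0.1]
grip_width: 0.0201
```

Gripped at 20.1 mm, which is the tongue's width. I'll lift.

Call:
drive_tool(series=[[0,0,0,0,0,0,0.1],[0,0,-0.02,0,0,0,0.1],[0,0,-0.04,0,0,0,0.1],[0,0,-0.04,0,0,0,0.1],[0,0,-0.03,0,0,0,0.1]])

```text
time: 4.65
position: [0.4839, -0.0835, 0.1795]
tool_rot: [0.968, 0.252, -0.0, -0.0]
ft_force: [0.1, 0.3, -4.5]
grip_width: 0.02
```

Call:
drive_tool(series=[[0,0,0,0,0,7,0.1],[0,0,0,0,0,7,0.1],[0,0,0,0,0,7,0.1],[0,0,0,0,0,7,0.1],[0,0,0,0,0,0,0.1]])

```text
time: 5.28
position: [0.4835, -0.0834, 0.1779]
tool_rot: [1.0, 0.011, -0.001, -0.0]
ft_force: [-1.2, 0.4, -4.2]
grip_width: 0.0199
```

```bash
python3 -c "
from h import *
off([.627,-.2355,.11],1.2)"
```

```text
pos [ 0.4835 -0.0834  0.1779] tool-x yaw 1.25 tilt [-2.2e-03  9.0e-04 -1.0e+00] shift [0.1403 0.1553 0.0674] turn 0.05 w 0.0199 t 5.275
```

Call:
drive_tool(series=[[0.025,0.027,0,0,0,0,0.1],[0.035,0.039,0,0,0,0,0.1],[0.035,0.039,0,0,0,0,0.1],[0.035,0.039,0,0,0,0,0.1],[0.0103,0.0113,0,0,0,0,0.1]])

```text
time: 5.9
position: [0.6298, -0.2392, 0.1776]
tool_rot: [1.0, 0.01, 0.001, 0.001]
ft_force: [0.3, 0.4, -4.1]
grip_width: 0.0198
```

Call:
drive_tool(series=[[0,0,0.03,0,0,0,0.1],[0,0,0.02,0,0,0,0.1],[0,0,0,0,0,0,0.1],[0,0,0,0,0,0,0.1]])

```text
time: 6.4
position: [0.6283, -0.2363, 0.1289]
tool_rot: [1.0, 0.011, 0.0, 0.0]
ft_force: [0.2, 0.7, -4.0]
grip_width: 0.0198
```

Run:
```python
from h import *
off([.627,-.2355,.11],1.2)
grab('wrist','w2'); grab('top','t2')
off([.627,-.2355,.11],1.2)
for t in('w2','t2'):
    w,p=world(t); print(t)
    reg=(abs(w[...,0]-.627)<.08)&(abs(w[...,1]+.2355)<.08)
    hsv=cv2.cvtColor(p,cv2.COLOR_BGR2HSV); org=(hsv[...,1]>120)&(hsv[...,0]<20)
    for lo,hi,k in((.03,.05,org),(.004,.05,org),(.09,.125,~org),(.135,.16,~org)):
        m=reg&(w[...,2]>lo)&(w[...,2]<hi)&k
        n,l,st,ce=cv2.connectedComponentsWithStats(m.astype(np.uint8))
        for i in range(1,n):
            if st[i,4]>60:
                q=w[l==i]; print(lo,st[i],np.round(np.hstack([np.ravel(x) for x in cv2.minAreaRect((q[:,:2]*1000).astype(np.float32))]),1),np.median(q[:,2]))
```

```text
pos [ 0.6283 -0.2363  0.1289] tool-x yaw 1.22 tilt [ 5.e-04 -2.e-04 -1.e+00] shift [-0.0012 -0.0009  0.0189] turn 0.02 w 0.0198 t 6.4
pos [ 0.6287 -0.2366  0.1298] tool-x yaw 1.2 tilt [ 0.002  -0.0011 -1.    ] shift [-0.0018 -0.0011  0.0198] turn 0.0 w 0.0198 t 6.5
w2
0.03 [255 145  11  28 236] [ 662.2 -192.8   19.     6.2    1.3] 0.04198532604486529
0.03 [294 145   9  26 227] [ 6.633e+02 -2.210e+02  1.800e+01  5.700e+00  3.000e-01] 0.042266062054723115
0.03 [332 145   9  26 216] [ 664.2 -248.7   17.6    5.9    2.3] 0.04249776230783306
0.03 [368 145  11  27 203] [ 664.4 -276.4   18.1    5.9    4. ] 0.04214664491476506
0.004 [ 236  130  162  103 6324] [ 639.5 -235.4   86.1  130.1    1.3] 0.012944119070107523
0.09 [ 256  163  124   96 6969] [ 644.8 -235.5   45.8   61.9    1.2] 0.1230116861873017
0.135 [293 209  49  20 755] [ 651.9 -235.3    2.1   20.1    1.9] 0.1487988437653655
0.135 [268 235  25  27 392] [ 638.1 -220.3   10.1    2.2   76.2] 0.1508076550936237
0.135 [343 236  25  26 399] [ 638.7 -251.     2.2   10.1   16.6] 0.15064858398559552
t2
```

View pics/w2.png

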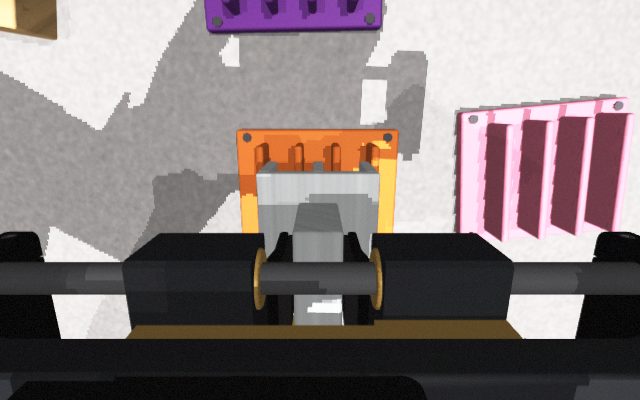

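The wrist view shows the sink's plate (256–379, row 165) centred over the orange rack. The sink is at y ≈ -235.6 mm and the rack at -235.3 mm, and both yaws are 1.2°. I'll lower it.

Call:
drive_tool(series=[[0,0,0.02,0,0,0,0.1],[0,0,0.02,0,0,0,0.1],[0,0,0.012,0,0,0,0.1],[0,0,0.005,0,0,0,0.1],[0,0,0,0,0,0,0.1]])

```text
time: 7.12
position: [0.6278, -0.2362, 0.0709]
tool_rot: [1.0, 0.01, -0.0, -0.0]
ft_force: [0.5, -0.4, -4.5]
grip_width: 0.0201
```

Call:
drive_tool(series=[[0,0,0.004,0,0,0,0.1],[0,0,0.003,0,0,0,0.1],[0,0,0.0015,0,0,0,0.1],[0,0,0,0,0,0,0.1]])

```text
time: 7.62
position: [0.6279, -0.2362, 0.063]
tool_rot: [1.0, 0.01, -0.0, -0.0]
ft_force: [-0.2, 0.1, -3.8]
grip_width: 0.0199
```

Call:
drive_tool(series=[[0,0,0.001,0,0,0,0.1],[0,0,0.001,0,0,0,0.1],[0,0,0,0,0,0,0.1]])

```text
time: 8.0
position: [0.6279, -0.2362, 0.061]
tool_rot: [1.0, 0.01, -0.0, -0.0]
ft_force: [-0.6, -0.1, -4.3]
grip_width: 0.0198
```

Call:
drive_tool(series=[[0,0,0.0008,0,0,0,0.1],[0,0,0,0,0,0,0.1]])

```text
time: 8.25
position: [0.6281, -0.2363, 0.0606]
tool_rot: [1.0, 0.01, 0.0, 0.0]
ft_force: [-0.5, -0.7, -2.9]
grip_width: 0.0201
```

Contact is beginning.

Call:
drive_tool(series=[[0,0,0.0006,0,0,0,0.1],[0,0,0,0,0,0,0.1]])

```text
time: 8.5
position: [0.6281, -0.2363, 0.0605]
tool_rot: [1.0, 0.01, 0.0, 0.0]
ft_force: [-2.2, 1.0, 4.2]
grip_width: 0.0197
```

The wrist force has changed sign, so the sink is resting on the floor at the expected height. I'll release and retreat.

Call:
drive_tool(series=[[0,0,0,0,0,0,0.7],[0,0,0,0,0,0,0.7],[0,0,0,0,0,0,0.7],[0,0,0,0,0,0,0.7],[0,0,0,0,0,0,0.7]])

```text
time: 9.12
position: [0.628, -0.2362, 0.0596]
tool_rot: [1.0, 0.01, -0.0, 0.0]
ft_force: [0.6, -0.3, -0.7]
grip_width: 0.0581
```

Call:
drive_tool(series=[[0,0,-0.01,0,0,0,0.7],[0,0,-0.03,0,0,0,0.7],[0,0,-0.05,0,0,0,0.7],[0,0,-0.05,0,0,0,0.7],[-0.05,0,0,0,0,0,0.7]])

```text
time: 9.75
position: [0.5838, -0.24, 0.2061]
tool_rot: [1.0, 0.011, 0.007, 0.005]
ft_force: [-1.2, -0.4, -1.2]
grip_width: 0.0609
```

Call:
drive_tool(series=[[-0.06,0,0,0,0,0,0.7],[-0.03,0,0,0,0,0,0.7],[0,0,0,0,0,0,0.7],[0,0,0,0,0,0,0.7]])

```text
time: 10.25
position: [0.4893, -0.2398, 0.2005]
tool_rot: [1.0, 0.01, 0.001, 0.001]
ft_force: [-0.1, -0.3, 1.0]
grip_width: 0.0607
```

Run:
```python
from h import *
grab('wrist','w3'); grab('top','t3')
for t in('w3','t3'):
    w,p=world(t); print(t)
    reg=(abs(w[...,0]-.627)<.08)&(abs(w[...,1]+.2355)<.08)
    for lo,hi in((.005,.035),(.05,.062),(.085,.105)):
        q=w[reg&(w[...,2]>lo)&(w[...,2]<hi)]
        if len(q)>30: print(lo,len(q),np.round(np.hstack([np.ravel(x) for x in cv2.minAreaRect((q[:,:2]*1000).astype(np.float32))]),1),np.median(q[:,2]))
```

```text
w3
0.005 6108 [ 614.7 -236.    84.3  130.4    1.1] 0.012893829874175925
0.05 4198 [ 616.  -236.3   58.1   62.2    1.1] 0.05478487174691596
0.085 1439 [ 617.3 -236.1   30.7   19.8    1.5] 0.09867706803287085
t3
0.005 604 [ 639.2 -237.5  110.7  155.6   11.1] 0.013292182697442631
0.05 485 [ 626.8 -236.2   78.3   61.9    1.4] 0.0549937721040327
0.085 213 [ 627.4 -235.8   19.8   50.6   89.7] 0.09844711641451212
```

View pics/w3.png

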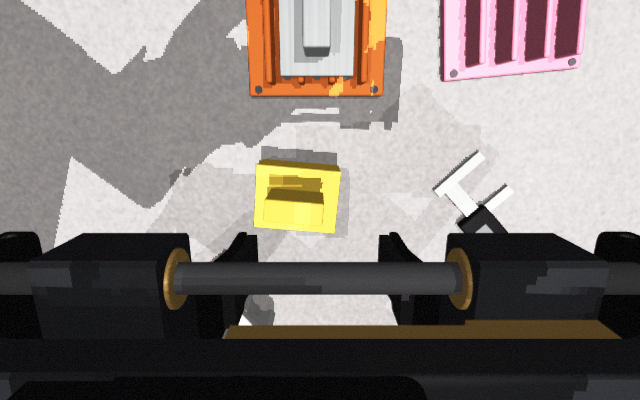

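The sink (279–355, rows 0–76) sits in the orange rack. Its plate top is at 55 mm (54 expected) and its tongue top at 98.5 mm (98 expected). It is centred within about 1 mm, and the gripper is clear. I'll hand in.

```bash
python3 -c "
from h import *
print(robot.hand_in())"
```

```text
the job is handed in; nothing more can be done
None
```

The smaller bare aluminium heat sink is in the orange rack, fins down, let go, and the job is handed in. I gripped it by the tongue, carried it over and lowered it slowly until the wrist force showed it resting on the floor. The robot's clock read about 10.3 s at the end.

- **Seating:** the plate top measured about 55 mm and the tongue top about 98.5 mm above the table. The expected heights for fully home are 54 and 98 mm, so the difference is within the camera's accuracy.
- **Centring and angle:** the sink sits within about 1 mm of the rack's centre both ways, and its yaw matches the rack's at about 1.2°.
- **Clearance:** the gripper had let go and moved well away, to a height of about 0.2 m.
- **Bystanders:** I never went near the black heat sink or the tool block. I did not measure them again at the end.
- **Failed check:** the last top-camera outline of the rack base was off because that measurement picked up something else nearby. The wrist camera's partial view gave the rack's usual position and angle.

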